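Fetch the specimen jar from behind the reagents and weigh it

TASK

Clear the black-capped bottle and the amber blue-capped jar off the white tray and stand both on the blue mat, then fetch the yellow-lidded specimen jar from behind them and set it in the middle of the balance's steel pan. With those two still on the mat, stand the small white red-capped jar in the middle of the emptied rear pad of the tray, then put the black-capped bottle and the amber jar back, each on the very pad it came from. Everything ends upright and let go; tip nothing over and leave the timer, the tip box and the culture dish where they are.

Things in the scene. Friction and masses are not known exactly. Their poses are not given: they have to be found in the camera images.
- black_cap_bottle (a point): stain bottle, translucent white round bottle with a black screw cap, 48 mm across, 98 mm tall; straight-sided up to 65 mm above its foot, then narrowing to the cap; loose, about 0.14 kg. The point is on its axis half-way up, 49 mm above its foot; z is up along its axis. It starts upright on one of the two front pads of the white tray (left or right varies); that pad is its own place.
- blue_cap_jar (a point): amber round jar with a blue lid, 52 mm across, 78 mm tall, straight-sided over its whole height, lid included (the lid is fixed); loose, about 0.16 kg. The point is on its axis half-way up, 39 mm above its foot; z is up. It starts upright on the other front pad of the white tray; that pad is its own place.
- specimen_jar (a point): small clear specimen jar with a dark dried piece inside and a yellow-orange lid, 45 mm across, 52 mm tall, straight-sided up to 37 mm above its foot; loose, about 0.11 kg. The point is on its axis half-way up, 26 mm above its foot; z is up. It starts on the rear pad of the white tray, behind and between the other two, with an upright stop close behind it.
- red_cap_jar (a point): small white round jar with a red lid, 42 mm across, 64 mm tall, straight-sided over its whole height, lid included; loose, about 0.09 kg. The point is on its axis half-way up, 32 mm above its foot; z is up. It starts alone on the work surface, at the far left or far right of the work (at the left on the dark counter, 5 mm lower than the bench).
- rear_pad (a point): Centre of the black rear pad (52 mm across) of the fixed white tray, on its floor 4 mm above the bench. Axes: x to the tray's rear, y left, z up. Tray 132 mm (x) by 190 mm (y), rim 10 mm high, centre at x = -24 mm. Front pads (60 mm across) at x = -31, y = +52 and -52 mm. A stop 40 mm wide, 42 mm high stands behind at x = +30 to +35 mm.
- pan (a point): middle of the weighing surface of the small black pocket balance (142 x 92 x 24 mm, fixed), on top of its square steel pan, 24 mm above the bench. Axes: z up; the pan reaches 36 mm either way in x and 40 mm in y.
- mat: blue bench mat, fixed, 210 mm along its x, 150 mm along its y, 3 mm thick: the side area. Origin at the centre of its underside, z up.
- bench_timer: white bench timer with a red button, 70 x 64 x 20 mm, bystander, loose; starts at the far side opposite the red-capped jar. Origin at the centre of its underside.
- tip_box: blue box of pipette tips with clear lid, 100 x 130 x 72 mm, bystander, loose, behind the work. Origin at the centre of its underside.
- petri: closed clear culture dish, 91 mm across, 15 mm high, bystander, loose, behind the work. Origin at the centre of its underside.

How it is judged:
On the way, in this order (a step that is already met when the one before it is completed fails the run):
1. the black-capped bottle and the blue-capped jar both stand on the mat, let go (x of black_cap_bottle in the frame of mat between -0.105 and 0.105 m and y of black_cap_bottle in the frame of mat between -0.075 and 0.075 m and z of black_cap_bottle in the frame of mat between 0.046 and 0.058 m and angle between each of black_cap_bottle, blue_cap_jar's own z axis and vertical below 0.12 rad and linear speed of each of stain_bottle, amber below 0.02 m/s and angular speed of each of stain_bottle, amber below 0.6 rad/s and contact force between the fingers and stain_bottle below 0.1 N and x of blue_cap_jar in the frame of mat between -0.105 and 0.105 m and y of blue_cap_jar in the frame of mat between -0.075 and 0.075 m and z of blue_cap_jar in the frame of mat between 0.036 and 0.048 m and contact force between the fingers and amber below 0.1 N), for 0.2 s.
2. with both still on the mat, the specimen jar stands on the balance pan, let go (all of step 1 and horizontal distance between specimen_jar and pan below 0.015 m and z of specimen_jar in the frame of pan between 0.02 and 0.032 m and angle between specimen_jar's own z axis and vertical below 0.12 rad and linear speed of specimen below 0.02 m/s and angular speed of specimen below 0.6 rad/s and contact force between the fingers and specimen below 0.1 N), for 0.2 s.
3. with both still on the mat, the red-capped jar stands on the rear pad, let go (all of step 2 and horizontal distance between red_cap_jar and rear_pad below 0.01 m and z of red_cap_jar in the frame of rear_pad between 0.026 and 0.038 m and angle between red_cap_jar's own z axis and vertical below 0.12 rad and linear speed of spare below 0.02 m/s and angular speed of spare below 0.6 rad/s and contact force between the fingers and spare below 0.1 N), for 0.2 s.
At the end, for the whole second after the job is handed in: Specimen jar within 15 mm of the pan's middle, red-capped jar within 10 mm of the rear pad's centre, black-capped bottle and blue-capped jar each within 13 mm of where it started; all standing upright (0.12 rad), at rest and released (horizontal distance between specimen_jar and pan below 0.015 m and z of specimen_jar in the frame of pan between 0.02 and 0.032 m and angle between each of specimen_jar, red_cap_jar, black_cap_bottle, blue_cap_jar's own z axis and vertical below 0.12 rad and linear speed of each of specimen, spare, stain_bottle, amber below 0.02 m/s and angular speed of each of specimen, spare, stain_bottle, amber below 0.6 rad/s and contact force between the fingers and specimen below 0.1 N and horizontal distance between red_cap_jar and rear_pad below 0.01 m and z of red_cap_jar in the frame of rear_pad between 0.026 and 0.038 m and contact force between the fingers and spare below 0.1 N and distance of each of black_cap_bottle, blue_cap_jar from where it was at the start of the episode below 0.013 m and contact force between the fingers and stain_bottle below 0.1 N and contact force between the fingers and amber below 0.1 N); the robot touches nothing.
It fails at once if one of the four bottles and jars is tipped over (tilted more than 0.6 rad) (angle between any of black_cap_bottle, blue_cap_jar, specimen_jar, red_cap_jar's own z axis and vertical above 0.6 rad).
It fails at once if the timer, the tip box or the culture dish is shifted by more than 30 mm (distance of any of bench_timer, tip_box, petri from where it was at the start of the episode above 0.03 m).
It also fails if it takes over 144 s, if anything falls off the work surface, if the arm or the gripper's body presses on something with over 40 N, if the wrist force passes 120 N, or if a joint passes its speed limit or range.

ROBOT

A 6-joint arm with a two-finger parallel gripper is mounted at the origin on a cart in front of the work surface, level with it; the furniture and walls round the work are solid. World frame = base frame: x ahead of the robot, y to its left, z up, the work surface at z = 0. Lengths are in m, angles in rad, forces in N, time in s.
With the tool pointing down it reaches from about 0.4 to 0.825 m from the base axis. Payload 7 kg.
Tool frame: the origin (TCP) lies at the centre of the arm's flange, where the gripper is bolted on; the fingertips stand 178 mm ahead of it and the grasp point (between the pads) lies 159 mm ahead of it; z points along the fingers, y is the direction in which the jaws open and shut (so a half turn about z gives the same grasp; the last joint's range is limited). The gripper opens to 88 mm and grips with 3 to 60 N. Pads are 19 mm wide; open, the fingers measure 130 mm over their backs; the gripper's body (78 mm by 193 mm) begins 47 mm behind the grasp point.
Start: joints at [-0.925, 0.359, 0.012, 0, -1.224, -0.288], TCP at [0.236, -0.632, 0.405] pointing down, gripper open.
Joint ranges: [-3.07, 3.07], [-1.43, 2.12], [-1.02, 1.25], [-3.03, 1.67], [-3.05, -0], [-3.03, 3.03]. Speed limits (rad/s): [2.39, 2.39, 3.01, 3.14, 3.14, 3.14].

INTERFACE

Orientations are given as [roll, pitch, yaw] about the fixed x, y, z axes, in that order (R = Rz(yaw) Ry(pitch) Rx(roll)).
In Python, from station import * gives the robot as it stands.
- The arm moves only by the tool send_rows, never from a script. Its argument "motion" is a list of rows, each an object with "offset": the shift along the tool's x, y, z in cm, a list of three; "turn": the turn about the tool's z in degrees. In form: [{"offset": [x, y, z], "turn": turn}, ...]. A call has 1 to 8 rows; each row is the pose to reach, as a shift and turn from the pose commanded when the call began, along the tool's axes at that moment; what a row does not reach only later rows make up. A row lasts 1/10 s, in which the tool goes at most 50 mm and 8.59 degrees, less where a joint would pass 70% of its speed; a pose out of reach is approached as far as the arm can. A call with a gripper value outside its range is refused whole. "hand" is the opening, from -1 (shut) to 1 (fully open), set as the call begins (left out, the last holds). The fingers move at their own pace and stop on an object; "squeeze" is the grip in N (left out, the last holds). Time passes only in rows, so rows that repeat a pose let the fingers close. It gives the time, the measured TCP pose, the force and the opening at its end, in the units of the state.
- get_state(): the state, without advancing time (a new reading comes with each control period).
- grab_frame(name): name is "side" or "top"; returns a dict with "frame" (480x640x3 uint8, blue, green, red), "range_z" (480x640 float32, m along the optical axis (not along the pixel's ray), 0 where there is no reading), "vertical_fov" (degrees; the focal length in pixels is half the picture's height over the tangent of half this angle, whatever the lens; pixels are square), "cx", "cy" (the principal point, pixels), "cam_to_world" (4x4, takes a point from camera to world coordinates). Camera axes: x right, y up, looking along -z (the intrinsics and any distortion apply to the point x, -y, -z); pixel columns grow to the right and rows downward; lengths in m; the calibration is good to about 2 mm. A picture is of the moment at which its call begins.
- job_done(): hands the job in, once; it reports no verdict.
The state is a dict: "t": time; "q": joint angles; "qd": joint speeds; "joint_efforts": joint torques, N m; "eef_pos": TCP position; "ee_rot": TCP orientation; "force": force on the tool from outside, world axes, zero at the start; "moment": the same for the moment, N m; "width": finger opening in m.
Only numpy, scipy, OpenCV 4.12 (cv2) and the standard library are available. Lean on these libraries where they do the work, as an engineer would, in place of code of your own. Each camera call takes 0.05 s, during which the arm holds its last target. There are 200 camera calls.

## Working session

There is one attempt and no reset: what is moved stays moved. The work goes in short steps, Python scripts to look and compute and a tool call to move; the robot and the scene stay as the last step left them, time stands still between calls to the robot, and variables do not carry over. Pictures are saved under pics/ and viewed, about 12 in all and at most 16, crops included, and the job is handed in when it is done.

Besides the shell and the picture viewer there is one more tool, called after ">>>" as a command line: name --argument value ..., lists and objects as JSON in quotes. send_rows: Moves the arm, as the interface text tells. Its arguments: {"type":"object","properties":{"motion":{"type":"array"},"hand":{"type":"number"},"squeeze":{"type":"number"}},"required":["motion"]}

```bash
ls; mkdir -p pics
cat > h.py <<'E'
from station import *
import numpy as np, cv2
def look(name):
    f=grab_frame(name); 
    np.savez('%s.npz'%name,**{k:np.array(v) for k,v in f.items()}); return f
def fx(f): return 240/np.tan(np.radians(float(f['vertical_fov']))/2)
def pts(f):
    z=np.asarray(f['range_z']);F=fx(f);v,u=np.mgrid[:480,:640]
    P=np.stack([(u-f['cx'])*z/F,-(v-f['cy'])*z/F,-z,np.ones_like(z)],-1)
    return (P@np.asarray(f['cam_to_world']).T)[...,:3]
def proj(f,p):
    c=np.linalg.inv(f['cam_to_world'])@np.append(p,1);F=fx(f)
    return f['cx']-F*c[0]/c[2], f['cy']+F*c[1]/c[2]
E
python3 - <<'E'
from h import *
for n in('top','side'):
    f=look(n);cv2.imwrite(f'pics/{n}0.png',f['frame'])
    print(n,{k:v for k,v in f.items() if k not in('frame','range_z')})
    P=pts(f);print(np.round(P[100:480:120,100:640:150].reshape(-1,3),3).tolist())
s=get_state();print(s)
E
```

```text
pics
top {'vertical_fov': 45.44507107147164, 'cx': 312.9249048610525, 'cy': 245.85890166172675, 'cam_to_world': array([[ 0.21743809,  0.876509  , -0.42947952, -0.17687437],
       [-0.976062  ,  0.19306342, -0.10014733, -0.19550618],
       [-0.00486325,  0.44097448,  0.89750647,  1.62965935],
       [ 0.        ,  0.        ,  0.        ,  1.        ]])}
[[0.997, 0.856, 0.021], [0.99, 0.281, 0.173], [0.991, -0.194, 0.291], [0.989, -0.595, 0.393], [0.444, 0.559, 0.228], [0.655, 0.208, -0.01], [0.714, -0.265, 0.071], [0.994, -0.813, -0.213], [0.168, 0.532, -0.003], [0.113, -0.001, 0.556], [0.356, -0.329, 0.005], [0.454, -0.759, -0.004], [-0.126, 0.735, -0.897], [-0.076, -0.021, 0.257], [0.145, -0.482, -0.901], [0.279, -1.088, -0.899]]
side {'vertical_fov': 57.068341828021744, 'cx': 320.3132002675612, 'cy': 236.73675869394387, 'cam_to_world': array([[-0.98014398,  0.08122892, -0.18088571,  0.40606051],
       [-0.19820206, -0.42806185,  0.88174769,  0.95212223],
       [-0.00580686,  0.90009161,  0.43566199,  0.54895752],
       [ 0.        ,  0.        ,  0.        ,  1.        ]])}
[
[... 335 characters left out ...]
742, 0.282], [0.295, 0.721, 0.28]]
{'t': 0.1, 'q': array([-9.24919115e-01,  3.59300667e-01,  1.11688763e-02, -3.25235284e-04,
       -1.22409402e+00, -2.88095948e-01]), 'qd': array([-5.85242141e-04, -3.87156328e-04,  2.73098808e-03,  2.57863576e-03,
       -1.20802090e-03, -8.79341509e-05]), 'joint_efforts': array([-1.56835187e-03, -5.84163773e+01,  2.93751007e+01,  7.01547548e+00,
        1.01401733e-02, -3.48548292e-05]), 'eef_pos': array([ 0.23632155, -0.63209692,  0.40383062]), 'ee_rot': array([ 3.14013520e+00, -1.13034409e-04, -2.78392204e+00]), 'force': array([-1.23879707, -0.05799143, -0.84681787]), 'moment': array([ 0.02189216,  0.01064706, -0.01657907]), 'width': 0.0878195208980027}
```

View pics/top0.png

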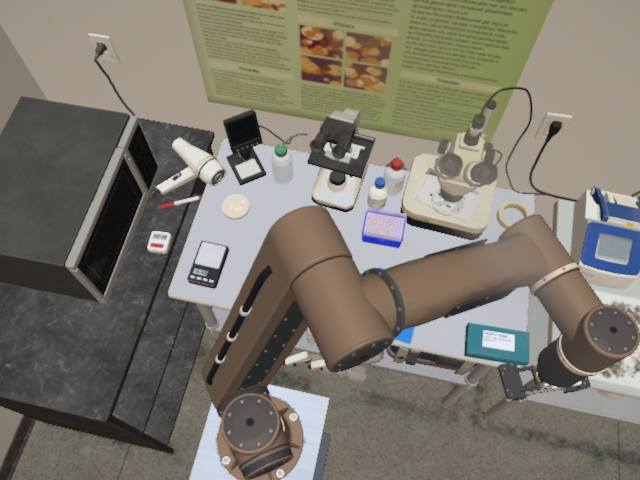

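View pics/side0.png

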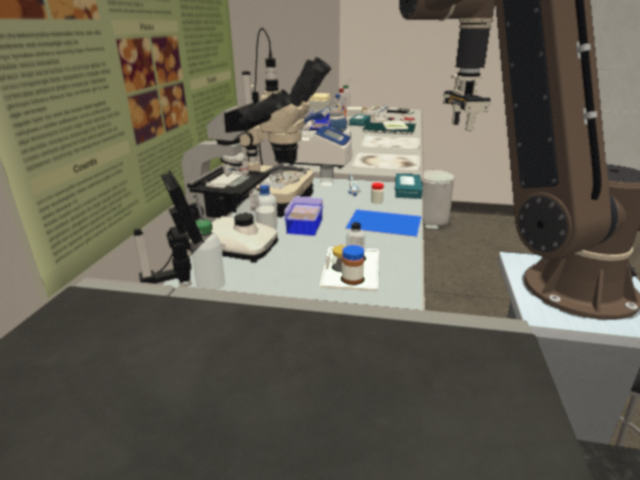

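The top view shows the balance at (210,262), the timer at (158,243) and the tip box at (384,228); the arm hides the tray. The side view shows the tray at (350,268) with the amber jar nearest, the bottle at (356,238) and the yellow lid at (338,250). The mat is at (385,222) and the red-capped jar at (377,192).

```bash
cat >> h.py <<'E'
def mask(f,lo,hi):
    return cv2.inRange(cv2.cvtColor(f['frame'],cv2.COLOR_BGR2HSV),np.array(lo),np.array(hi))>0
E
python3 - <<'E'
from h import *
f=dict(np.load('side.npz'));P=pts(f)
im=f['frame'][170:300,230:450];cv2.imwrite('pics/side0c.png',cv2.resize(im,None,fx=3.6,fy=3.6,interpolation=cv2.INTER_CUBIC))
roi=np.zeros((480,640),bool);roi[170:295,230:450]=1
for n,lo,hi in [('blue',(105,140,50),(125,255,255)),('red',(0,140,80),(6,255,255)),('red2',(172,140,80),(180,255,255)),('yellow',(12,120,100),(32,255,255))]:
    m=(mask(f,lo,hi)&roi).astype(np.uint8)
    k,l,st,c=cv2.connectedComponentsWithStats(m)
    for i in range(1,k):
        if st[i,4]>25:
            Q=P[l==i];print(n,st[i].tolist(),np.round(np.percentile(Q,[3,50,97],axis=0),3).tolist())
f=dict(np.load('top.npz'));P=pts(f)
# balance pan, top
sub=P[235:295,180:235];g=f['frame'][235:295,180:235].min(-1)
z=sub[...,2];m=(z>.015)&(z<.035);Q=sub[m];print('bal',m.sum(),np.percentile(Q,[2,50,98],axis=0).round(3).tolist())
m2=(m&(g>120)).astype(np.uint8);r=cv2.minAreaRect(sub[m2>0][:,:2].astype(np.float32)*1000);print('pan',r)
r=cv2.minAreaRect(Q[:,:2].astype(np.float32)*1000);print('bal',r)
E
```

```text
blue [261, 187, 7, 6, 39] [[0.788, -0.172, 0.122], [0.795, -0.166, 0.13], [0.805, -0.161, 0.137]]
blue [347, 210, 73, 26, 1228] [[0.367, -0.355, 0.002], [0.456, -0.287, 0.005], [0.558, -0.215, 0.007]]
blue [287, 213, 34, 22, 434] [[0.649, -0.214, 0.007], [0.684, -0.158, 0.028], [0.729, -0.153, 0.048]]
blue [344, 246, 20, 14, 228] [[0.492, 0.044, 0.072], [0.512, 0.072, 0.082], [0.531, 0.085, 0.085]]
red [372, 183, 11, 6, 59] [[0.484, -0.469, 0.056], [0.5, -0.446, 0.064], [0.515, -0.438, 0.067]]
yellow [333, 246, 10, 12, 82] [[0.545, -0.002, 0.044], [0.554, 0.025, 0.056], [0.564, 0.032, 0.058]]
yellow [342, 259, 22, 7, 75] [[0.49, 0.07, 0.054], [0.511, 0.081, 0.059], [0.534, 0.085, 0.064]]
yellow [346, 279, 17, 5, 38] [[0.491, 0.069, 0.007], [0.507, 0.082, 0.011], [0.522, 0.086, 0.015]]
bal 1164 [[0.4, 0.246, 0.016], [0.465, 0.29, 0.022], [0.533, 0.334, 0.031]]
pan ((470.2000732421875, 292.3926696777344), (89.72521209716797, 138.06280517578125), 88.62476348876953)
bal ((467.2197265625, 290.07757568359375), (94.45756530761719, 143.4806365966797), 87.70281219482422)
```

View pics/side0c.png

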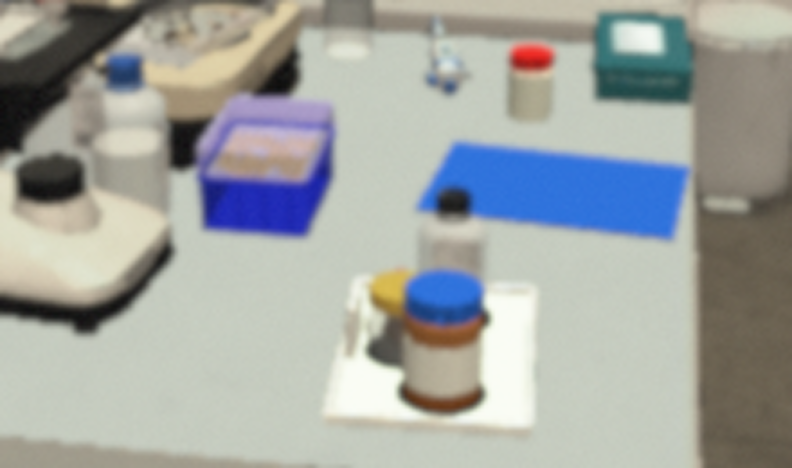

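The crop shows the amber jar at left (y+), the black-capped bottle at right, the yellow lid behind them, the mat beyond and the red-capped jar past it. Next I'll get ray-cast positions from the lid ellipses.

```bash
cat >> h.py <<'E'
def cast(f,u,v,z):
    F=fx(f);M=np.asarray(f['cam_to_world']);d=M[:3,:3]@np.array([(u-f['cx'])/F,-(v-f['cy'])/F,-1.]);o=M[:3,3]
    return o+d*(z-o[2])/d[2]
E
python3 - <<'E'
from h import *
f=dict(np.load('side.npz'));P=pts(f)
# upper-edge/side extents of lids: depth points on lid tops
def top(name,box,z0,h,r):
    u0,v0,u1,v1=box;s=P[v0:v1,u0:u1].reshape(-1,3);m=abs(s[:,2]-h)<.006;q=s[m]
    print(name,m.sum(),'med',np.median(q,0).round(3),'ext',q.min(0).round(3),q.max(0).round(3))
top('amber',(340,243,368,260),0,.082,.026)
top('bottle',(348,220,364,234),0,.102,.016)
top('red',(368,180,386,192),0,.064,.021)
top('spec',(328,240,346,262),0,.056,.02)
# mat rectangle
m=mask(f,(105,140,50),(125,255,255));m[:,:340]=0;m[:,425:]=0;m[238:]=0
c=max(cv2.findContours(m.astype(np.uint8),0,1)[0],key=cv2.contourArea)
q=np.array([cast(f,*p[0],.003)[:2] for p in c],np.float32)*1000
print('mat',cv2.minAreaRect(q),q.min(0),q.max(0))
# side-band columns: width extents of body at several rows
hsv=cv2.cvtColor(f['frame'],cv2.COLOR_BGR2HSV)
for n,mm in [('bluelid',mask(f,(105,140,50),(125,255,255))),('black',hsv[...,2]<75)]:
    b=(340,243,368,262) if n=='bluelid' else (345,218,368,236)
    s=mm[b[1]:b[3],b[0]:b[2]];v,u=np.nonzero(s);print(n,u.min()+b[0],u.max()+b[0],v.min()+b[1],v.max()+b[1],s.sum())
# tray white rim contour
w=(hsv[...,2]>215)&(hsv[...,1]<25);w[:235]=0;w[295:]=0;w[:,:310]=0;w[:,390:]=0
c=max(cv2.findContours(w.astype(np.uint8),0,1)[0],key=cv2.contourArea);h=cv2.convexHull(c);a=cv2.approxPolyDP(h,3,True)[:,0]
for p in a: print(p,cast(f,*p,.01).round(3))
f=dict(np.load('top.npz'));print('tray px top',proj(f,[.53,.01,0]),'mat',proj(f,[.46,-.287,0]),'red',proj(f,[.5,-.455,.06]))
E
```

```text
amber 229 med [0.512 0.065 0.083] ext [0.487 0.036 0.076] [0.539 0.086 0.085]
bottle 49 med [ 0.52  -0.039  0.101] ext [ 0.509 -0.052  0.096] [ 0.532 -0.031  0.104]
red 63 med [ 0.499 -0.451  0.065] ext [ 0.481 -0.479  0.059] [ 0.518 -0.437  0.068]
spec 99 med [0.554 0.016 0.056] ext [ 0.528 -0.012  0.051] [0.568 0.078 0.061]
mat ((462.54962158203125, -292.94580078125), (141.6952362060547, 204.4179229736328), 84.73108673095703) [ 358.37418 -371.17813] [ 569.0127  -213.86496]
bluelid 344 363 246 259 228
black 352 359 224 228 37
[378 249] [ 0.465 -0.094  0.01 ]
[378 287] [0.45  0.093 0.01 ]
[354 287] [0.503 0.103 0.01 ]
[366 249] [ 0.496 -0.088  0.01 ]
tray px top (np.float64(300.42873936466816), np.float64(264.90491738087303)) mat (np.float64(391.1456333041021), np.float64(304.95380180056225)) red (np.float64(452.68075190342086), np.float64(296.8826996937725))
```

>>> send_rows --motion '[{"offset": [-2,2,0],"turn": 2.5},{"offset": [-5,5,0],"turn": 5},{"offset": [-8.5,8.5,0],"turn": 8},{"offset": [-12,12,0],"turn": 11},{"offset": [-15.5,15.5,0],"turn": 14},{"offset": [-19,19,0],"turn": 17},{"offset": [-22.5,22.5,0],"turn": 20},{"offset": [-25,25,0],"turn": 20.5}]' --hand 1 --squeeze 15

```text
t: 0.9
eef_pos: [0.3834, -0.3081, 0.4046]
ee_rot: [3.141, 0.0, 3.141]
force: [0.1, -1.4, 0.5]
width: 0.0874
```

>>> send_rows --motion '[{"offset": [-1.5,3,0],"turn": 0},{"offset": [-3.5,7,0.5],"turn": 0},{"offset": [-5.5,11,1.5],"turn": 0},{"offset": [-7.5,15,2.5],"turn": 0},{"offset": [-9.5,19,3.5],"turn": 0},{"offset": [-11.5,22.5,4],"turn": 0},{"offset": [-13,25.5,4.5],"turn": 0},{"offset": [-13.7,26.7,4.5],"turn": 0}]'

```text
t: 1.7
eef_pos: [0.5207, -0.0412, 0.3586]
ee_rot: [-3.141, -0.001, -3.139]
force: [0.0, -0.3, -0.4]
width: 0.0877
```

Run:
```python
from h import *
f=look('side');s=get_state();print(s['eef_pos'],s['ee_rot'],s['t'])
for n,p in [('bot top',[.52,-.043,.102]),('grasp',s['eef_pos']-[0,0,.159])]:print(n,np.round(proj(f,np.array(p)),1))
im=f['frame'][150:300,280:440];cv2.imwrite('pics/s1.png',cv2.resize(im,None,fx=4,fy=4,interpolation=cv2.INTER_CUBIC))
t=look('top');cv2.imwrite('pics/t1.png',t['frame'])
```

```text
[ 0.52141365 -0.04090053  0.35901672] [-3.14143031e+00 -6.92563405e-04 -3.13925514e+00] 1.75
bot top [355.9 223.4]
grasp [356.4 186.1]
```

View pics/s1.png

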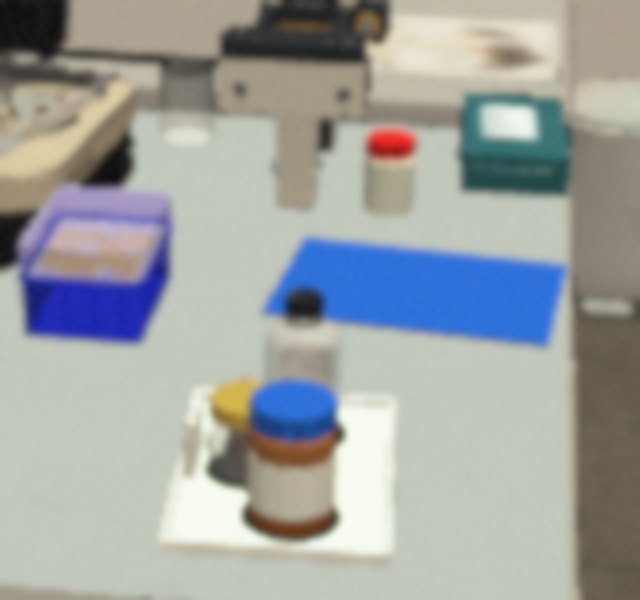

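The side crop shows the bottle cap centre at about (356,224), as predicted for (0.520,-0.043). The gripper hangs right above it, so I descend.

>>> send_rows --motion '[{"offset": [0,0,2],"turn": 0},{"offset": [0,0,5],"turn": 0},{"offset": [0,0,8],"turn": 0},{"offset": [0,0,10.5],"turn": 0},{"offset": [0,0,12.5],"turn": 0},{"offset": [0,0,13.7],"turn": 0},{"offset": [0,0,14.1],"turn": 0},{"offset": [0,0,14.1],"turn": 0}]'

```text
t: 2.6
eef_pos: [0.5197, -0.044, 0.2187]
ee_rot: [-3.141, -0.001, 3.141]
force: [-1.0, 0.1, 0.1]
width: 0.0877
```

>>> send_rows --motion '[{"offset": [0,0,0],"turn": 0},{"offset": [0,0,0],"turn": 0},{"offset": [0,0,0],"turn": 0},{"offset": [0,0,0],"turn": 0},{"offset": [0,0,0],"turn": 0},{"offset": [0,0,0],"turn": 0},{"offset": [0,0,0],"turn": 0},{"offset": [0,0,0],"turn": 0}]' --hand 0.05 --squeeze 15

```text
t: 3.4
eef_pos: [0.5201, -0.0436, 0.2188]
ee_rot: [-3.141, 0.0, -3.141]
force: [-1.3, -1.2, 2.7]
width: 0.047
```

>>> send_rows --motion '[{"offset": [0,0,0],"turn": 0},{"offset": [0,0,0],"turn": 0},{"offset": [0,0,0],"turn": 0},{"offset": [0,0,-1],"turn": 0},{"offset": [0,0,-3],"turn": 0},{"offset": [0,0,-5],"turn": 0},{"offset": [0,0,-7],"turn": 0},{"offset": [0,0,-8],"turn": 0}]' --hand -1 --squeeze 15

```text
t: 4.2
eef_pos: [0.5203, -0.0433, 0.3006]
ee_rot: [3.141, 0.002, -3.141]
force: [0.5, -0.0, -2.3]
width: 0.0473
```

>>> send_rows --motion '[{"offset": [1,-2,0],"turn": 0},{"offset": [2.5,-6,0],"turn": 0},{"offset": [4.5,-10,0],"turn": 0},{"offset": [6.5,-14,0],"turn": 0},{"offset": [8,-18,0],"turn": 0},{"offset": [9.5,-21.5,0],"turn": 0},{"offset": [10.3,-23.5,0],"turn": 0},{"offset": [10.5,-24.2,0],"turn": 0}]'

```text
t: 5.0
eef_pos: [0.4138, -0.287, 0.2983]
ee_rot: [3.141, -0.001, 3.139]
force: [-0.1, 0.5, -2.9]
width: 0.0473
```

>>> send_rows --motion '[{"offset": [0,0,1.5],"turn": 0},{"offset": [0,0,3.5],"turn": 0},{"offset": [0,0,5.5],"turn": 0},{"offset": [0,0,6.8],"turn": 0},{"offset": [0,0,7.6],"turn": 0},{"offset": [0,0,8],"turn": 0},{"offset": [0,0,8.1],"turn": 0},{"offset": [0,0,8.1],"turn": 0}]'

```text
t: 5.8
eef_pos: [0.4153, -0.2854, 0.2181]
ee_rot: [-3.141, 0.001, -3.141]
force: [-0.4, 0.3, -2.7]
width: 0.0473
```

>>> send_rows --motion '[{"offset": [0,0,0.1],"turn": 0},{"offset": [0,0,0.2],"turn": 0},{"offset": [0,0,0.2],"turn": 0}]'

```text
t: 6.1
eef_pos: [0.4155, -0.2857, 0.2175]
ee_rot: [-3.141, 0.002, -3.141]
force: [-3.5, 3.0, 14.0]
width: 0.0472
```

>>> send_rows --motion '[{"offset": [0,0,0.1],"turn": 0},{"offset": [0,0,0.1],"turn": 0},{"offset": [0,0,0.1],"turn": 0},{"offset": [0,0,0.1],"turn": 0},{"offset": [0,0,0],"turn": 0},{"offset": [0,0,-2],"turn": 0},{"offset": [0,0,-6],"turn": 0},{"offset": [0,0,-10.2],"turn": 0}]' --hand 1

```text
t: 6.9
eef_pos: [0.4146, -0.2854, 0.3181]
ee_rot: [3.141, -0.003, -3.142]
force: [1.1, -0.4, -0.3]
width: 0.0873
```

>>> send_rows --motion '[{"offset": [-0.5,2,0],"turn": 0},{"offset": [-2,6.5,0],"turn": 0},{"offset": [-3.3,11,0],"turn": 0},{"offset": [-4.6,15.5,0],"turn": 0},{"offset": [-5.9,20,0],"turn": 0},{"offset": [-7.2,24.5,0],"turn": 0},{"offset": [-8.4,29,0],"turn": 0},{"offset": [-9.3,32.5,0],"turn": 0}]'

```text
t: 7.7
eef_pos: [0.5084, 0.042, 0.3179]
ee_rot: [3.141, 0.001, -3.141]
force: [1.0, -0.9, 0.1]
width: 0.0877
```

>>> send_rows --motion '[{"offset": [-0.4,1.6,0],"turn": 0},{"offset": [-0.5,2.15,0],"turn": 0},{"offset": [-0.5,2.15,0],"turn": 0}]'

```text
t: 8.0
eef_pos: [0.5129, 0.0611, 0.3174]
ee_rot: [-3.141, -0.001, -3.141]
force: [-1.1, -0.0, 0.3]
width: 0.0873
```

Run:
```python
from h import *
f=look('side');s=get_state();print(s['eef_pos'],s['t']);P=pts(f)
m=mask(f,(105,140,50),(125,255,255));m[:243]=0;m[262:]=0;m[:,:340]=0;m[:,370:]=0
v,u=np.nonzero(m);print(u.min(),u.max(),v.min(),v.max());q=P[m];t=q[abs(q[:,2]-.082)<.006]
print('amber top',np.median(t,0).round(4),np.percentile(t,[3,97],axis=0).round(3).tolist())
y=mask(f,(12,120,100),(32,255,255));y[:240]=0;y[262:]=0;y[:,:325]=0;y[:,360:]=0;y=y&(P[...,1]<.05);v,u=np.nonzero(y);print('y',u.min(),u.max(),v.min(),v.max())
for p in [(.513,.061,.082),(.5475,.011,.056)]:print(proj(f,np.array(p)))
im=f['frame'][150:300,280:440];cv2.imwrite('pics/s2.png',cv2.resize(im,None,fx=4,fy=4,interpolation=cv2.INTER_CUBIC))
```

```text
[0.51266703 0.06041381 0.31744855] 8.05
343 362 246 259
amber top [0.512  0.0689 0.0827] [[0.493, 0.043, 0.077], [0.532, 0.084, 0.085]]
y 333 343 245 255
(np.float64(352.92708940255756), np.float64(249.93788233844631))
(np.float64(341.2508163777285), np.float64(248.8460965535056))
```

View pics/s2.png

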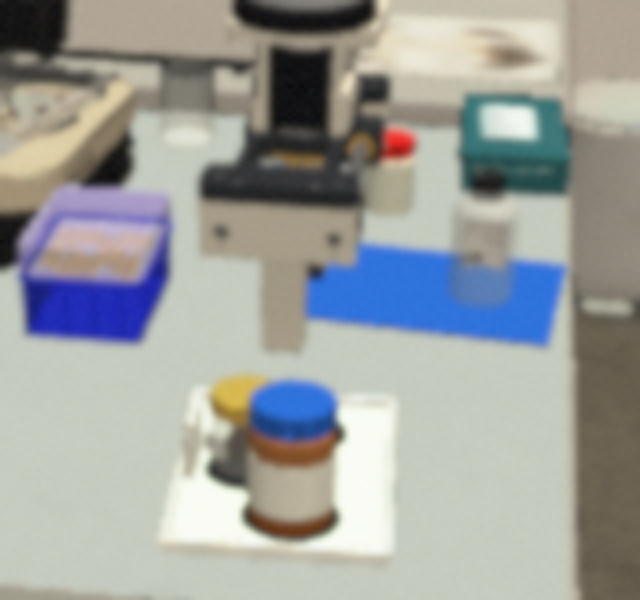

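The lid centre is at (353.3,250.2), against (352.9,249.9) predicted, so the position holds. The bottle stands on the mat. I turn the jaws 30° so the right finger passes in front of the specimen jar, then descend.

>>> send_rows --motion '[{"offset": [0,0,0],"turn": 7.5},{"offset": [0,0,0],"turn": 15},{"offset": [0,0,0],"turn": 22.5},{"offset": [0,0,1],"turn": 30},{"offset": [0,0,3],"turn": 30},{"offset": [0,0,6],"turn": 30},{"offset": [0,0,8.5],"turn": 30},{"offset": [0,0,10.5],"turn": 30}]'

```text
t: 8.85
eef_pos: [0.5123, 0.0592, 0.2115]
ee_rot: [-3.141, -0.001, 2.616]
force: [0.8, 0.1, 1.0]
width: 0.0874
```

>>> send_rows --motion '[{"offset": [0,0,0.7],"turn": 0},{"offset": [0,0,0.7],"turn": 0},{"offset": [0,0,0.7],"turn": 0}]'

```text
t: 9.15
eef_pos: [0.5133, 0.0606, 0.2065]
ee_rot: [3.141, 0.001, 2.617]
force: [0.2, -0.0, 0.4]
width: 0.0873
```

>>> send_rows --motion '[{"offset": [0,0,0],"turn": 0},{"offset": [0,0,0],"turn": 0},{"offset": [0,0,0],"turn": 0},{"offset": [0,0,0],"turn": 0},{"offset": [0,0,0],"turn": 0},{"offset": [0,0,0],"turn": 0},{"offset": [0,0,0],"turn": 0},{"offset": [0,0,0],"turn": 0}]' --hand -1 --squeeze 15

```text
t: 9.95
eef_pos: [0.5128, 0.0609, 0.2058]
ee_rot: [-3.141, -0.0, 2.618]
force: [-1.8, -0.8, 6.5]
width: 0.0519
```

>>> send_rows --motion '[{"offset": [0,0,-1],"turn": 0},{"offset": [0,0,-3],"turn": 0},{"offset": [0,0,-6],"turn": 0},{"offset": [0,0,-8.5],"turn": 0},{"offset": [-1,-2,-9],"turn": 0},{"offset": [-3,-5.2,-9],"turn": 0},{"offset": [-5,-8.7,-9],"turn": 0},{"offset": [-7,-12.2,-9],"turn": 0}]'

```text
t: 10.75
eef_pos: [0.5125, -0.0807, 0.2963]
ee_rot: [3.141, 0.001, 2.619]
force: [1.6, 0.1, -1.0]
width: 0.0517
```

>>> send_rows --motion '[{"offset": [-2,-3.5,0],"turn": -5},{"offset": [-4,-7,0],"turn": -12},{"offset": [-6,-11,0],"turn": -20},{"offset": [-8,-14.5,0],"turn": -28},{"offset": [-9.5,-17.5,0],"turn": -30},{"offset": [-10.4,-18.7,0],"turn": -30},{"offset": [-10.6,-19,0],"turn": -30},{"offset": [-10.6,-19,0],"turn": -30}]'

```text
t: 11.55
eef_pos: [0.5094, -0.2972, 0.2956]
ee_rot: [3.141, -0.0, 3.14]
force: [0.3, 0.2, -1.6]
width: 0.0519
```

>>> send_rows --motion '[{"offset": [0,0,2],"turn": 0},{"offset": [0,0,4],"turn": 0},{"offset": [0,0,6],"turn": 0},{"offset": [0,0,7.7],"turn": 0},{"offset": [0,0,8.6],"turn": 0},{"offset": [0,0,9],"turn": 0},{"offset": [0,0,9.1],"turn": 0},{"offset": [0,0,9.1],"turn": 0}]'

```text
t: 12.35
eef_pos: [0.5098, -0.297, 0.2053]
ee_rot: [-3.141, 0.001, -3.141]
force: [-0.4, 0.5, -1.8]
width: 0.0518
```

>>> send_rows --motion '[{"offset": [0,0,0.1],"turn": 0},{"offset": [0,0,0.2],"turn": 0},{"offset": [0,0,0.2],"turn": 0}]'

```text
t: 12.65
eef_pos: [0.5098, -0.2972, 0.2048]
ee_rot: [-3.141, 0.002, -3.141]
force: [-4.1, 4.2, 10.6]
width: 0.0517
```

>>> send_rows --motion '[{"offset": [0,0,0],"turn": 0},{"offset": [0,0,0],"turn": 0},{"offset": [0,0,0],"turn": 0},{"offset": [0,0,0],"turn": 0},{"offset": [0,0,0],"turn": 0},{"offset": [0,0,-2],"turn": 0},{"offset": [0,0,-6],"turn": 0},{"offset": [0,0,-10],"turn": 0}]' --hand 1

```text
t: 13.45
eef_pos: [0.5091, -0.2972, 0.303]
ee_rot: [3.141, -0.002, -3.142]
force: [0.6, -0.4, 0.7]
width: 0.0875
```

Run:
```python
from h import *
f=look('side');s=get_state();print(s['eef_pos'],s['t'],s['width']);P=pts(f)
y=mask(f,(12,110,90),(32,255,255));y[:240]=0;y[275:]=0;y[:,:325]=0;y[:,370:]=0;v,u=np.nonzero(y);print('y',u.min(),u.max(),v.min(),v.max())
q=P[y];t=q[abs(q[:,2]-.056)<.005];print(np.median(t,0).round(4),np.percentile(t,[3,97],axis=0).round(3).tolist())
print(proj(f,np.array((.5475,.011,.056))))
h=cv2.cvtColor(f['frame'],cv2.COLOR_BGR2HSV);d=(h[...,2]<70);d[:240]=0;d[290:]=0;d[:,:325]=0;d[:,390:]=0
k,l,st,c=cv2.connectedComponentsWithStats(d.astype(np.uint8))
for i in range(1,k):
    if st[i,4]>20:
        cc=cast(f,*c[i],.004);print('dark',st[i].tolist(),cc.round(4))
im=f['frame'][170:300,290:440];cv2.imwrite('pics/s3.png',cv2.resize(im,None,fx=4,fy=4,interpolation=cv2.INTER_CUBIC))
```

```text
[ 0.51107892 -0.29809995  0.31089078] 13.5 0.08749846252948183
y 333 349 244 256
[0.5478 0.0115 0.0561] [[0.53, -0.01, 0.052], [0.566, 0.026, 0.058]]
(np.float64(341.2508163777285), np.float64(248.8460965535056))
dark [350, 254, 15, 8, 93] [ 0.5172 -0.0465  0.004 ]
dark [333, 267, 17, 4, 28] [0.5456 0.0168 0.004 ]
dark [342, 274, 21, 10, 163] [0.5134 0.058  0.004 ]
```

View pics/s3.png

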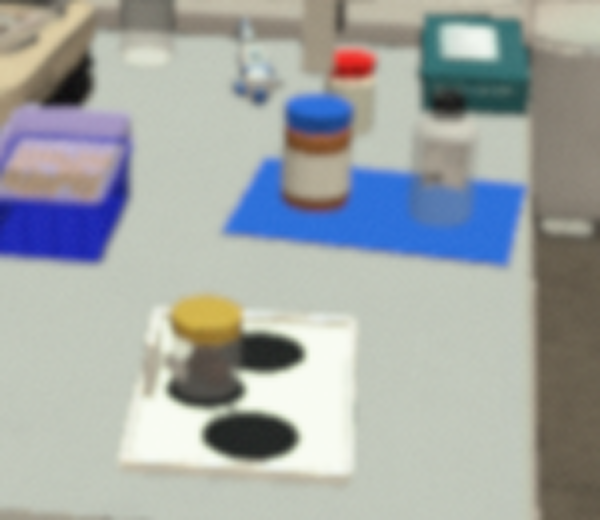

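Specimen lid is at about (0.548,0.010), both front pads are empty, and both containers stand on the mat. Moving over the specimen jar.

>>> send_rows --motion '[{"offset": [-0.3,2,0],"turn": 0},{"offset": [-0.8,6.5,0],"turn": 0},{"offset": [-1.4,11,0],"turn": 0},{"offset": [-2,15.5,0],"turn": 0},{"offset": [-2.6,20,0],"turn": 0},{"offset": [-3.2,24.5,0],"turn": 0},{"offset": [-3.6,28.5,0],"turn": 0},{"offset": [-3.8,30.7,0],"turn": 0}]'

```text
t: 14.3
eef_pos: [0.5476, 0.0125, 0.3026]
ee_rot: [3.141, 0.001, -3.14]
force: [-0.3, -0.8, 2.0]
width: 0.0879
```

>>> send_rows --motion '[{"offset": [0,0,0.5],"turn": 0},{"offset": [0,0,2.5],"turn": 0},{"offset": [0,0,5],"turn": 0},{"offset": [0,0,7.5],"turn": 0},{"offset": [0,0,9.5],"turn": 0},{"offset": [0,0,11],"turn": 0},{"offset": [0,0,11.5],"turn": 0},{"offset": [0,0,11.5],"turn": 0}]'

```text
t: 15.1
eef_pos: [0.5471, 0.0093, 0.1869]
ee_rot: [-3.141, -0.002, 3.141]
force: [0.6, -0.6, 0.3]
width: 0.0877
```

>>> send_rows --motion '[{"offset": [0,0,0],"turn": 0},{"offset": [0,0,0],"turn": 0},{"offset": [0,0,0],"turn": 0},{"offset": [0,0,0],"turn": 0},{"offset": [0,0,0],"turn": 0},{"offset": [0,0,0],"turn": 0},{"offset": [0,0,0],"turn": 0},{"offset": [0,0,0],"turn": 0}]' --hand -1 --squeeze 12

```text
t: 15.9
eef_pos: [0.5474, 0.0096, 0.1879]
ee_rot: [-3.141, 0.0, -3.142]
force: [-0.1, -2.8, 5.0]
width: 0.043
```

>>> send_rows --motion '[{"offset": [0,0,-0.5],"turn": 0},{"offset": [0,0,-2],"turn": 0},{"offset": [0,0,-5],"turn": 0},{"offset": [0,0,-8],"turn": 0},{"offset": [0,0,-10.5],"turn": 0},{"offset": [0,0,-12],"turn": 0},{"offset": [0,0,-12],"turn": 0}]'

```text
t: 16.6
eef_pos: [0.548, 0.0102, 0.31]
ee_rot: [3.14, 0.004, -3.141]
force: [0.5, 0.2, -1.8]
width: 0.0429
```

Run:
```python
from h import *
f=look('top');s=get_state();print(s['eef_pos'],s['width'],s['t'])
im=f['frame'];hs=cv2.cvtColor(im,cv2.COLOR_BGR2HSV)
for th in(130,160,190):
    m=((hs[...,2]>th)&(hs[...,1]<40)).astype(np.uint8);m[:235]=0;m[290:]=0;m[:,:192]=0;m[:,225:]=0
    k,l,st,c=cv2.connectedComponentsWithStats(m)
    for i in range(1,k):
        if st[i,4]>150:
            cn=cv2.findContours((l==i).astype(np.uint8),0,1)[0][0]
            q=np.array([cast(f,*p[0],.024)[:2]*1000 for p in cn],np.float32);print(th,st[i].tolist(),c[i].round(1),cast(f,*c[i],.024).round(4),cv2.minAreaRect(q))
f0=dict(np.load('top.npz'))
cv2.imwrite('pics/t2.png',cv2.resize(im[220:300,160:260],None,fx=6,fy=6,interpolation=cv2.INTER_CUBIC))
g=look('side');h=cv2.cvtColor(g['frame'],cv2.COLOR_BGR2HSV);d=(h[...,2]<70);d[:240]=0;d[290:]=0;d[:,:325]=0;d[:,390:]=0
k,l,st,c=cv2.connectedComponentsWithStats(d.astype(np.uint8))
for i in range(1,k):
    if st[i,4]>20: print('dark',st[i].tolist(),cast(g,*c[i],.004).round(4))
```

```text
[0.54743318 0.01004805 0.30836253] 0.042722801722121825 16.65
dark [346, 254, 19, 8, 111] [ 0.5207 -0.0459  0.004 ]
dark [333, 264, 17, 7, 90] [0.5483 0.0083 0.004 ]
dark [342, 274, 21, 10, 163] [0.5134 0.058  0.004 ]
```

View pics/t2.png

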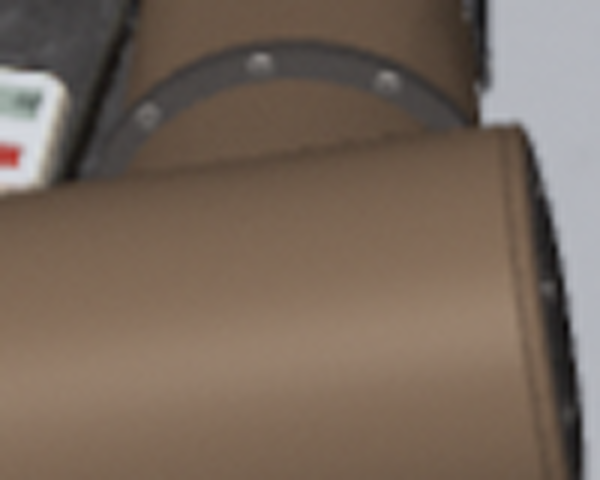

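The arm hides the balance, so I use the first top frame, which showed it clear.

Run:
```python
from h import *
f=dict(np.load('top.npz'));im=cv2.imread('pics/top0.png');hs=cv2.cvtColor(im,cv2.COLOR_BGR2HSV)
for th in(130,160,190):
    m=((hs[...,2]>th)&(hs[...,1]<40)).astype(np.uint8);m[:235]=0;m[290:]=0;m[:,:190]=0;m[:,227:]=0
    k,l,st,c=cv2.connectedComponentsWithStats(m)
    for i in range(1,k):
        if st[i,4]>150:
            cn=max(cv2.findContours((l==i).astype(np.uint8),0,1)[0],key=cv2.contourArea)
            q=np.array([cast(f,*p[0],.024)[:2]*1000 for p in cn],np.float32);print(th,st[i].tolist(),c[i].round(1),cast(f,*c[i],.024).round(4),cv2.minAreaRect(q))
d=((hs[...,2]<60)).astype(np.uint8);d[:235]=0;d[292:]=0;d[:,:180]=0;d[:,235:]=0
cn=max(cv2.findContours(d,0,1)[0],key=cv2.contourArea);q=np.array([cast(f,*p[0],.02)[:2]*1000 for p in cn],np.float32);print('bal',cv2.minAreaRect(q))
cv2.imwrite('pics/t3.png',cv2.resize(im[230:300,170:250],None,fx=7,fy=7,interpolation=cv2.INTER_CUBIC))
```

```text
130 [190, 235, 37, 36, 1081] [207.3 249.8] [0.5074 0.302  0.024 ] ((503.88995361328125, 298.8497009277344), (121.0697250366211, 113.31233978271484), 16.923084259033203)
130 [190, 258, 37, 32, 299] [214.5 281.4] [0.41  0.249 0.024] ((427.9568176269531, 274.7052917480469), (103.23126220703125, 108.86357879638672), 16.387876510620117)
160 [190, 235, 37, 34, 1020] [207.3 249.6] [0.5082 0.3021 0.024 ] ((502.23095703125, 301.732666015625), (113.83009338378906, 116.09374237060547), 12.434967041015625)
160 [190, 258, 37, 32, 287] [214.7 281.4] [0.4102 0.2483 0.024 ] ((427.9568176269531, 274.7052917480469), (103.23126220703125, 108.86357879638672), 16.387876510620117)
190 [190, 235, 37, 33, 411] [203.8 242.5] [0.5293 0.3202 0.024 ] ((509.9712829589844, 299.747802734375), (110.9906997680664, 113.13074493408203), 17.967117309570312)
190 [195, 242, 30, 26, 538] [209.9 254.6] [0.4933 0.2893 0.024 ] ((494.2138366699219, 289.468505859375), (75.26278686523438, 76.3636703491211), 89.0486831665039)
190 [190, 261, 37, 29, 241] [214.9 282.1] [0.408  0.2471 0.024 ] ((423.0638122558594, 273.2191467285156), (93.00423431396484, 108.77307891845703), 16.38785171508789)
bal ((460.276611328125, 261.2313232421875), (40.868064880371094, 136.8563232421875), 88.6076431274414)
```

View pics/t3.png

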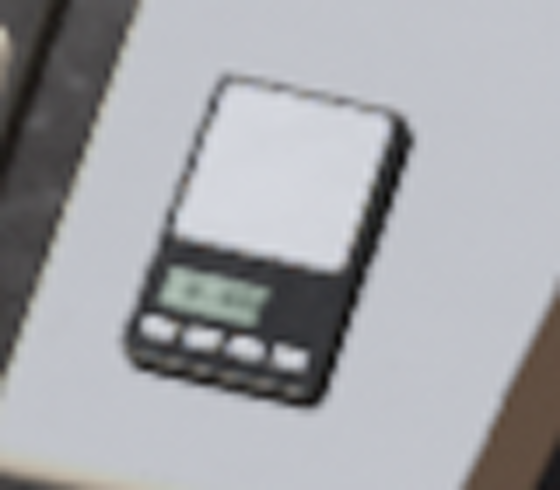

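The crop shows the pan quad centred at (210.6,254.9) px, which is (0.494,0.2895) at z=24 mm; its size of 75x76 mm fits.

>>> send_rows --motion '[{"offset": [0.4,2,0],"turn": 0},{"offset": [1.2,6,0],"turn": 0},{"offset": [2,10.5,0],"turn": 0},{"offset": [2.9,15,0],"turn": 0},{"offset": [3.8,19.5,0],"turn": 0},{"offset": [4.7,24,0],"turn": 0},{"offset": [5.3,27,0],"turn": 0},{"offset": [5.4,27.9,0],"turn": 0}]'

```text
t: 17.5
eef_pos: [0.4924, 0.2916, 0.3059]
ee_rot: [-3.14, -0.002, -3.139]
force: [-0.0, 0.3, -2.0]
width: 0.043
```

>>> send_rows --motion '[{"offset": [0,0,1],"turn": 0},{"offset": [0,0,3.5],"turn": 0},{"offset": [0,0,6],"turn": 0},{"offset": [0,0,8],"turn": 0},{"offset": [0,0,9.3],"turn": 0},{"offset": [0,0,9.8],"turn": 0},{"offset": [0,0,9.9],"turn": 0},{"offset": [0,0,9.9],"turn": 0}]'

```text
t: 18.3
eef_pos: [0.4937, 0.2885, 0.2089]
ee_rot: [3.141, 0.0, 3.141]
force: [0.3, 0.5, -0.8]
width: 0.0427
```

>>> send_rows --motion '[{"offset": [0,0,0.1],"turn": 0},{"offset": [0,0,0.15],"turn": 0},{"offset": [0,0,0.15],"turn": 0}]'

```text
t: 18.6
eef_pos: [0.4936, 0.2889, 0.2077]
ee_rot: [3.141, 0.001, -3.141]
force: [-0.1, -0.3, -0.0]
width: 0.0428
```

>>> send_rows --motion '[{"offset": [0,0,0.05],"turn": 0},{"offset": [0,0,0.1],"turn": 0},{"offset": [0,0,0.1],"turn": 0}]'

```text
t: 18.9
eef_pos: [0.4936, 0.289, 0.2076]
ee_rot: [3.141, 0.001, -3.141]
force: [-2.5, -2.2, 10.4]
width: 0.0428
```

>>> send_rows --motion '[{"offset": [0,0,0],"turn": 0},{"offset": [0,0,0],"turn": 0},{"offset": [0,0,0],"turn": 0},{"offset": [0,0,0],"turn": 0},{"offset": [0,0,0],"turn": 0},{"offset": [0,0,-2],"turn": 0},{"offset": [0,0,-6],"turn": 0},{"offset": [0,0,-10],"turn": 0}]' --hand 1

```text
t: 19.7
eef_pos: [0.4932, 0.2886, 0.3066]
ee_rot: [-3.14, -0.002, -3.142]
force: [0.3, 1.2, -0.1]
width: 0.0873
```

Run:
```python
from h import *
f=look('top');s=get_state();print(s['eef_pos'],s['width'],s['t'])
g=look('side');hs=cv2.cvtColor(f['frame'],cv2.COLOR_BGR2HSV)
def red(f,box):
    h=cv2.cvtColor(f['frame'],cv2.COLOR_BGR2HSV);m=((h[...,0]<7)|(h[...,0]>172))&(h[...,1]>140)&(h[...,2]>90)
    b=np.zeros_like(m);b[box[1]:box[3],box[0]:box[2]]=1;m&=b;v,u=np.nonzero(m);P=pts(f);q=P[m];t=q[abs(q[:,2]-.064)<.006]
    print('red',m.sum(),u.min(),u.max(),v.min(),v.max(),np.median(t,0).round(4),np.percentile(t,[3,97],axis=0).round(3).tolist() ) if m.any() else print('none')
red(g,(360,175,395,200)); red(f,(430,270,480,320))
print('pred',proj(f,np.array([.5,-.453,.064])),proj(g,np.array([.5,-.453,.064])))
cv2.imwrite('pics/t4.png',f['frame'][180:380,150:550])
```

```text
[0.49489862 0.28988206 0.31426843] 0.08742720284392345 19.75
red 47 373 382 182 188 [ 0.4966 -0.4496  0.0655] [[0.484, -0.471, 0.059], [0.511, -0.44, 0.068]]
red 146 448 461 291 304 [ 0.4986 -0.4612  0.0644] [[0.482, -0.477, 0.058], [0.517, -0.444, 0.069]]
pred (np.float64(452.2878508631599), np.float64(296.2484683475945)) (np.float64(377.2434624585012), np.float64(184.81131726791213))
```

View pics/t4.png

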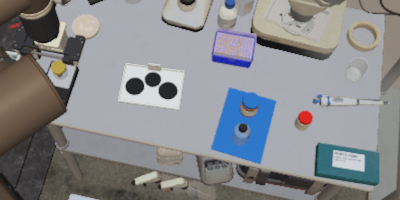

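The top view is now clear: three pads at about (302,262), (303,272) and (318,271), both containers on the mat, and the red lid at (454,297). The yellow lid is on the pan at (208,249).

Run:
```python
from h import *
f=dict(np.load('top.npz'));hs=cv2.cvtColor(f['frame'],cv2.COLOR_BGR2HSV);P=pts(f)
d=(hs[...,2]<70).astype(np.uint8);d[:245]=0;d[285:]=0;d[:,:272]=0;d[:,332:]=0
k,l,st,c=cv2.connectedComponentsWithStats(d)
for i in range(1,k):
    if st[i,4]>20: print('pad',st[i].tolist(),cast(f,*c[i],.004).round(4))
def lid(n,lo,hi,b,z):
    m=mask(f,lo,hi);w=np.zeros_like(m);w[b[1]:b[3],b[0]:b[2]]=1;q=P[m&w];t=q[abs(q[:,2]-z)<.006];print(n,len(t),np.median(t,0).round(4))
lid('yellow',(12,100,90),(32,255,255),(195,235,225,262),.076)
v,u=np.nonzero(((hs[...,2]<70))[285:325,380:410]);print('m',len(u))
lid('amber',(100,60,30),(130,255,255),(388,270,412,288),.081)
for p in[(.51,-.297,.081),(.415,-.2855,.101)]:print(proj(f,np.array(p)))
```

```text
pad [296, 253, 14, 13, 154] [0.5493 0.0079 0.004 ]
pad [276, 259, 18, 15, 218] [0.5141 0.0577 0.004 ]
pad [309, 263, 18, 16, 221] [ 0.5213 -0.0464  0.004 ]
yellow 124 [0.4956 0.2874 0.0761]
m 51
amber 201 [ 0.513  -0.2965  0.081 ]
(np.float64(400.510503729563), np.float64(280.2371648894705))
(np.float64(392.2972155516664), np.float64(307.05861382166586))
```

>>> send_rows --motion '[{"offset": [0.5,-2.5,0],"turn": 0},{"offset": [0.5,-7,0],"turn": 0},{"offset": [0.5,-11.5,0],"turn": 0},{"offset": [0.5,-16,0],"turn": 0},{"offset": [0.2,-20.5,-1],"turn": 0},{"offset": [0,-25,-2],"turn": 0},{"offset": [-0.2,-29.5,-2],"turn": 0},{"offset": [-0.4,-34,-2],"turn": 0}]'

```text
t: 20.6
eef_pos: [0.4972, -0.0529, 0.3266]
ee_rot: [3.141, 0.001, -3.141]
force: [-0.0, 0.3, -0.6]
width: 0.0873
```

>>> send_rows --motion '[{"offset": [0,-4.8,0],"turn": 0},{"offset": [0,-9.5,0],"turn": 0},{"offset": [0,-14.3,0],"turn": 0},{"offset": [0,-19,0],"turn": 0},{"offset": [0,-23.8,0],"turn": 0},{"offset": [0,-28.5,0],"turn": 0},{"offset": [0,-33,0],"turn": 0},{"offset": [0,-37.3,0],"turn": 0}]'

```text
t: 21.4
eef_pos: [0.497, -0.4263, 0.3257]
ee_rot: [3.142, -0.0, 3.141]
force: [0.7, -0.2, 0.5]
width: 0.0877
```

>>> send_rows --motion '[{"offset": [0,-2.5,0],"turn": 0},{"offset": [0,-3.6,0],"turn": 0},{"offset": [0,-3.6,2],"turn": 0},{"offset": [0,-3.6,5],"turn": 0},{"offset": [0,-3.6,8.5],"turn": 0},{"offset": [0,-3.6,11.5],"turn": 0},{"offset": [0,-3.6,12.9],"turn": 0},{"offset": [0,-3.6,12.9],"turn": 0}]'

```text
t: 22.2
eef_pos: [0.4969, -0.4594, 0.195]
ee_rot: [3.14, -0.004, -3.141]
force: [0.5, 0.6, 0.3]
width: 0.0876
```

>>> send_rows --motion '[{"offset": [0,0,0],"turn": 0},{"offset": [0,0,0],"turn": 0},{"offset": [0,0,0],"turn": 0},{"offset": [0,0,0],"turn": 0},{"offset": [0,0,0],"turn": 0},{"offset": [0,0,0],"turn": 0},{"offset": [0,0,0],"turn": 0},{"offset": [0,0,0],"turn": 0}]' --hand -1 --squeeze 12

```text
t: 23.0
eef_pos: [0.4974, -0.4603, 0.1974]
ee_rot: [-3.141, 0.0, -3.142]
force: [-1.1, -0.3, 3.4]
width: 0.0417
```

>>> send_rows --motion '[{"offset": [0,0,-0.5],"turn": 0},{"offset": [0,0,-2.5],"turn": 0},{"offset": [0,0,-5.5],"turn": 0},{"offset": [0,0,-8.5],"turn": 0},{"offset": [0,0,-11.5],"turn": 0},{"offset": [0,0,-13],"turn": 0},{"offset": [-0.3,2,-13],"turn": 0},{"offset": [-0.8,6,-13],"turn": 0}]'

```text
t: 23.8
eef_pos: [0.505, -0.4011, 0.3267]
ee_rot: [3.142, 0.0, 3.139]
force: [0.4, 1.1, -1.8]
width: 0.042
```

>>> send_rows --motion '[{"offset": [-0.5,4.5,0],"turn": 0},{"offset": [-1,9,0],"turn": 0},{"offset": [-1.5,13.5,0],"turn": 0},{"offset": [-2,18,0],"turn": 0},{"offset": [-2.5,22.5,0],"turn": 0},{"offset": [-3,27,0],"turn": 0},{"offset": [-3.5,31.5,0],"turn": 0},{"offset": [-4,36,0],"turn": 0}]'

```text
t: 24.6
eef_pos: [0.545, -0.0384, 0.3267]
ee_rot: [3.141, -0.001, 3.141]
force: [1.7, 0.6, -1.3]
width: 0.0417
```

>>> send_rows --motion '[{"offset": [-0.2,3,0],"turn": 0},{"offset": [-0.2,4.9,0],"turn": 0},{"offset": [-0.2,4.9,0],"turn": 0},{"offset": [-0.2,4.9,3],"turn": 0},{"offset": [-0.2,4.9,6.5],"turn": 0},{"offset": [-0.2,4.9,9.5],"turn": 0},{"offset": [-0.2,4.9,11.5],"turn": 0},{"offset": [-0.2,4.9,12.2],"turn": 0}]'

```text
t: 25.4
eef_pos: [0.5462, 0.0078, 0.2026]
ee_rot: [-3.14, -0.004, 3.141]
force: [0.3, 0.6, -0.8]
width: 0.0419
```

>>> send_rows --motion '[{"offset": [0,0,0.1],"turn": 0},{"offset": [0,0,0.2],"turn": 0},{"offset": [0,0,0.2],"turn": 0}]'

```text
t: 25.7
eef_pos: [0.5478, 0.0088, 0.2042]
ee_rot: [3.141, 0.002, -3.142]
force: [1.0, 0.3, -0.6]
width: 0.0417
```

>>> send_rows --motion '[{"offset": [0,0,0.1],"turn": 0},{"offset": [0,0,0.2],"turn": 0},{"offset": [0,0,0.2],"turn": 0}]'

```text
t: 26.0
eef_pos: [0.5474, 0.0088, 0.2014]
ee_rot: [3.141, 0.0, -3.142]
force: [0.8, 0.9, -0.8]
width: 0.0418
```

>>> send_rows --motion '[{"offset": [0,0,0.1],"turn": 0},{"offset": [0,0,0.15],"turn": 0},{"offset": [0,0,0.15],"turn": 0}]'

```text
t: 26.3
eef_pos: [0.5475, 0.0089, 0.2012]
ee_rot: [-3.142, 0.001, -3.141]
force: [-6.3, 0.8, 15.6]
width: 0.0417
```

>>> send_rows --motion '[{"offset": [0,0,0],"turn": 0},{"offset": [0,0,0],"turn": 0},{"offset": [0,0,0],"turn": 0},{"offset": [0,0,0],"turn": 0},{"offset": [0,0,0],"turn": 0},{"offset": [0,0,-2],"turn": 0},{"offset": [0,0,-6],"turn": 0},{"offset": [0,0,-10],"turn": 0}]' --hand 1

```text
t: 27.1
eef_pos: [0.5471, 0.0087, 0.3001]
ee_rot: [-3.141, -0.002, 3.142]
force: [0.8, 0.5, -0.4]
width: 0.0871
```

>>> send_rows --motion '[{"offset": [0.2,-2.5,-0.5],"turn": 0},{"offset": [0.7,-7,-1],"turn": 0},{"offset": [1.2,-11.5,-1.5],"turn": 0},{"offset": [1.7,-16,-1.5],"turn": 0},{"offset": [2.3,-20.5,-1.5],"turn": 0},{"offset": [3,-25,-1.5],"turn": 0},{"offset": [3.5,-28.8,-1.5],"turn": 0},{"offset": [3.75,-30.6,-1.5],"turn": 0}]'

```text
t: 27.9
eef_pos: [0.509, -0.3, 0.3143]
ee_rot: [-3.142, -0.001, 3.139]
force: [0.4, -0.2, -0.4]
width: 0.0872
```

Run:
```python
from h import *
g=look('side');s=get_state();print(s['eef_pos'],s['t']);P=pts(g)
h=cv2.cvtColor(g['frame'],cv2.COLOR_BGR2HSV);m=((h[...,0]<7)|(h[...,0]>172))&(h[...,1]>140)&(h[...,2]>90);m[:235]=0;m[265:]=0;m[:,:320]=0;m[:,365:]=0
q=P[m];t=q[abs(q[:,2]-.068)<.007];print('red',len(t),np.median(t,0),np.percentile(t,[3,97],axis=0).round(3).tolist())
m=mask(g,(105,140,50),(125,255,255));m[:185]=0;m[215:]=0;m[:,:340]=0;m[:,392:]=0
q=P[m];t=q[abs(q[:,2]-.081)<.006];print('amber',len(t),np.median(t,0),np.percentile(t,[3,97],axis=0).round(3).tolist())
cv2.imwrite('pics/s5.png',cv2.resize(g['frame'][150:300,280:440],None,fx=4,fy=4,interpolation=cv2.INTER_CUBIC))
```

```text
[ 0.50899513 -0.30101403  0.31423387] 27.95
red 124 [0.54927299 0.01845478 0.0682549 ] [[0.533, -0.003, 0.062], [0.566, 0.03, 0.07]]
amber 90 [ 0.51102575 -0.28354595  0.08187624] [[0.491, -0.311, 0.076], [0.531, -0.271, 0.084]]
```

View pics/s5.png

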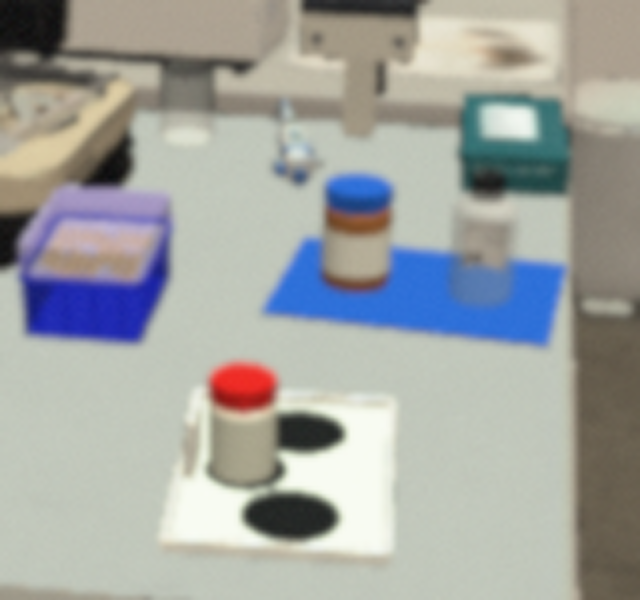

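Red jar stands centred on the rear pad: lid at (341,245) px, with a near-even dark margin. The bottle and amber jar are still on the mat. Now regrasp the amber jar.

>>> send_rows --motion '[{"offset": [0,0,0.5],"turn": 0},{"offset": [0,0,2.5],"turn": 0},{"offset": [0,0,5],"turn": 0},{"offset": [0,0,7.5],"turn": 0},{"offset": [0,0,9.5],"turn": 0},{"offset": [0,0,10.6],"turn": 0},{"offset": [0,0,10.9],"turn": 0},{"offset": [0,0,10.9],"turn": 0}]'

```text
t: 28.75
eef_pos: [0.5102, -0.2968, 0.2057]
ee_rot: [-3.142, -0.0, -3.141]
force: [0.1, 0.1, -0.0]
width: 0.0878
```

>>> send_rows --motion '[{"offset": [0,0,0],"turn": 0},{"offset": [0,0,0],"turn": 0},{"offset": [0,0,0],"turn": 0},{"offset": [0,0,0],"turn": 0},{"offset": [0,0,0],"turn": 0},{"offset": [0,0,0],"turn": 0},{"offset": [0,0,0],"turn": 0},{"offset": [0,0,0],"turn": 0}]' --hand -1 --squeeze 15

```text
t: 29.55
eef_pos: [0.51, -0.2973, 0.2059]
ee_rot: [-3.141, 0.0, -3.142]
force: [-1.2, 0.3, 5.0]
width: 0.0518
```

>>> send_rows --motion '[{"offset": [0,0,-0.5],"turn": 0},{"offset": [0,0,-2.5],"turn": 0},{"offset": [0,0,-5.5],"turn": 0},{"offset": [0,0,-8.5],"turn": 0},{"offset": [0,0,-10.5],"turn": 0},{"offset": [0,0,-11],"turn": 0},{"offset": [0,0,-11],"turn": 0}]'

```text
t: 30.25
eef_pos: [0.5098, -0.2972, 0.316]
ee_rot: [3.142, 0.001, 3.141]
force: [0.2, 0.1, -2.5]
width: 0.0518
```

>>> send_rows --motion '[{"offset": [0,2.5,0],"turn": 0},{"offset": [0,7,0],"turn": 0},{"offset": [0,11.8,0],"turn": 0},{"offset": [-0.1,16.6,0],"turn": 0},{"offset": [-0.2,21.4,0],"turn": 0},{"offset": [-0.3,26.2,0],"turn": 7},{"offset": [-0.3,31,0],"turn": 15},{"offset": [-0.3,34.5,0],"turn": 23}]'

```text
t: 31.05
eef_pos: [0.5121, 0.0499, 0.3141]
ee_rot: [-3.14, -0.002, 2.735]
force: [1.3, 0.1, -2.5]
width: 0.052
```

>>> send_rows --motion '[{"offset": [0.5,1.2,0],"turn": 7},{"offset": [0.5,1.2,0.5],"turn": 7},{"offset": [0.5,1.2,2.5],"turn": 7},{"offset": [0.5,1.2,5],"turn": 7},{"offset": [0.5,1.2,7.5],"turn": 7},{"offset": [0.5,1.2,9.5],"turn": 7},{"offset": [0.5,1.2,10.5],"turn": 7},{"offset": [0.5,1.2,10.5],"turn": 7}]'

```text
t: 31.85
eef_pos: [0.5123, 0.0599, 0.2088]
ee_rot: [-3.138, -0.002, 2.619]
force: [0.0, -0.1, -2.0]
width: 0.0518
```

>>> send_rows --motion '[{"offset": [0,0,0.1],"turn": 0},{"offset": [0,0,0.2],"turn": 0},{"offset": [0,0,0.25],"turn": 0},{"offset": [0,0,0.25],"turn": 0}]'

```text
t: 32.25
eef_pos: [0.5131, 0.0608, 0.2087]
ee_rot: [3.141, 0.001, 2.618]
force: [0.3, 0.7, -2.4]
width: 0.0518
```

>>> send_rows --motion '[{"offset": [0,0,0.1],"turn": 0},{"offset": [0,0,0.2],"turn": 0},{"offset": [0,0,0.2],"turn": 0}]'

```text
t: 32.55
eef_pos: [0.5132, 0.0609, 0.2068]
ee_rot: [3.141, 0.001, 2.619]
force: [-1.1, 0.1, 5.7]
width: 0.0518
```

>>> send_rows --motion '[{"offset": [0,0,0],"turn": 0},{"offset": [0,0,0],"turn": 0},{"offset": [0,0,0],"turn": 0},{"offset": [0,0,0],"turn": 0},{"offset": [0,0,0],"turn": 0},{"offset": [0,0,-3],"turn": 0},{"offset": [0,0,-7],"turn": 0},{"offset": [0,0,-11.5],"turn": 0}]' --hand 1

```text
t: 33.35
eef_pos: [0.5125, 0.0605, 0.3216]
ee_rot: [-3.139, -0.002, 2.618]
force: [1.9, 0.4, -0.6]
width: 0.0879
```

>>> send_rows --motion '[{"offset": [-0.6,-2.5,0],"turn": -4},{"offset": [-1.7,-7,0],"turn": -10},{"offset": [-2.9,-11.7,0],"turn": -16},{"offset": [-4.1,-16.4,0],"turn": -22},{"offset": [-5.3,-21.1,0],"turn": -28},{"offset": [-6.5,-25.8,0],"turn": -30},{"offset": [-7.7,-30.4,0],"turn": -30},{"offset": [-8.8,-34.9,0],"turn": -30}]'

```text
t: 34.15
eef_pos: [0.4138, -0.2873, 0.3214]
ee_rot: [-3.141, 0.001, -3.141]
force: [1.7, -1.3, 1.1]
width: 0.0876
```

>>> send_rows --motion '[{"offset": [0,0,0],"turn": 0},{"offset": [0,0,0],"turn": 0}]'

```text
t: 34.35
eef_pos: [0.414, -0.2865, 0.3209]
ee_rot: [3.141, -0.001, 3.138]
force: [0.6, -0.6, 0.5]
width: 0.0875
```

>>> send_rows --motion '[{"offset": [-0.1,0.1,1],"turn": 0},{"offset": [-0.1,0.1,3.5],"turn": 0},{"offset": [-0.1,0.1,6],"turn": 0},{"offset": [-0.1,0.1,8],"turn": 0},{"offset": [-0.1,0.1,9.5],"turn": 0},{"offset": [-0.1,0.1,10.2],"turn": 0},{"offset": [-0.1,0.1,10.2],"turn": 0}]'

```text
t: 35.05
eef_pos: [0.4159, -0.2834, 0.2181]
ee_rot: [3.141, -0.002, -3.14]
force: [-0.9, -0.7, -0.2]
width: 0.0877
```

>>> send_rows --motion '[{"offset": [0,0,0],"turn": 0},{"offset": [0,0,0],"turn": 0},{"offset": [0,0,0],"turn": 0},{"offset": [0,0,0],"turn": 0},{"offset": [0,0,0],"turn": 0},{"offset": [0,0,0],"turn": 0},{"offset": [0,0,0],"turn": 0},{"offset": [0,0,0],"turn": 0}]' --hand -1 --squeeze 15

```text
t: 35.85
eef_pos: [0.4159, -0.2846, 0.2195]
ee_rot: [-3.141, 0.0, -3.142]
force: [-0.0, -1.1, 3.8]
width: 0.047
```

>>> send_rows --motion '[{"offset": [0,0,-0.5],"turn": 0},{"offset": [0,0,-2.5],"turn": 0},{"offset": [0,0,-5.5],"turn": 0},{"offset": [0,0,-8.5],"turn": 0},{"offset": [0,0,-10.5],"turn": 0},{"offset": [0,0,-11],"turn": 0},{"offset": [0,0,-11],"turn": 0}]'

```text
t: 36.55
eef_pos: [0.4155, -0.2843, 0.3294]
ee_rot: [3.141, 0.001, 3.141]
force: [-0.1, 0.8, -2.6]
width: 0.0476
```

>>> send_rows --motion '[{"offset": [-0.8,2,0],"turn": -3},{"offset": [-2.3,5.5,0],"turn": -7},{"offset": [-4.1,9.5,0],"turn": -13},{"offset": [-5.9,13.5,0],"turn": -19},{"offset": [-7.6,17.5,0],"turn": -25},{"offset": [-9.2,21,0],"turn": -30},{"offset": [-10.2,23.4,0],"turn": -30},{"offset": [-10.4,24.1,0],"turn": -30}]'

```text
t: 37.35
eef_pos: [0.5202, -0.0412, 0.3273]
ee_rot: [3.141, -0.002, -2.616]
force: [-0.7, -1.1, -1.5]
width: 0.0471
```

>>> send_rows --motion '[{"offset": [0,0,0.5],"turn": 0},{"offset": [0,0,2.5],"turn": 0},{"offset": [0,0,5],"turn": 0},{"offset": [0,0,7.5],"turn": 0},{"offset": [0,0,9.5],"turn": 0},{"offset": [0,0,10.4],"turn": 0},{"offset": [0,0,10.6],"turn": 0},{"offset": [0,0,10.6],"turn": 0}]'

```text
t: 38.15
eef_pos: [0.5197, -0.044, 0.2232]
ee_rot: [-3.142, -0.0, -2.618]
force: [-0.3, 0.1, -0.6]
width: 0.0472
```

>>> send_rows --motion '[{"offset": [0,0,0.1],"turn": 0},{"offset": [0,0,0.2],"turn": 0},{"offset": [0,0,0.25],"turn": 0},{"offset": [0,0,0.25],"turn": 0}]'

```text
t: 38.55
eef_pos: [0.5198, -0.0434, 0.221]
ee_rot: [-3.141, 0.001, -2.618]
force: [0.4, 0.2, -2.4]
width: 0.0473
```

>>> send_rows --motion '[{"offset": [0,0,0.1],"turn": 0},{"offset": [0,0,0.15],"turn": 0},{"offset": [0,0,0.15],"turn": 0}]'

```text
t: 38.85
eef_pos: [0.5201, -0.0434, 0.2203]
ee_rot: [-3.141, 0.001, -2.617]
force: [-2.1, 0.1, 8.6]
width: 0.0471
```

>>> send_rows --motion '[{"offset": [0,0,0],"turn": 0},{"offset": [0,0,0],"turn": 0},{"offset": [0,0,0],"turn": 0},{"offset": [0,0,0],"turn": 0},{"offset": [0,0,0],"turn": 0},{"offset": [0,0,-3],"turn": 0},{"offset": [0,0,-7.5],"turn": 0},{"offset": [0,0,-12],"turn": 0}]' --hand 1

```text
t: 39.65
eef_pos: [0.5194, -0.0435, 0.3401]
ee_rot: [3.141, -0.002, -2.618]
force: [1.2, 0.6, -0.7]
width: 0.0877
```

>>> send_rows --motion '[{"offset": [-1,0,-1],"turn": 0},{"offset": [-2,3,-2],"turn": 0},{"offset": [-4,7.2,-2],"turn": 0},{"offset": [-6,11.5,-2],"turn": 0},{"offset": [-8,16,-2],"turn": 0},{"offset": [-10,20.2,-2],"turn": 0},{"offset": [-12,24.5,-2],"turn": 0},{"offset": [-14,28.5,-2],"turn": 0}]'

```text
t: 40.45
eef_pos: [0.4977, 0.2754, 0.3592]
ee_rot: [3.142, 0.0, -2.617]
force: [1.4, -0.1, 0.7]
width: 0.0878
```

>>> send_rows --motion '[{"offset": [0,1,0],"turn": 0},{"offset": [0,1.5,0],"turn": 0},{"offset": [0,1.5,0],"turn": 0}]'

```text
t: 40.75
eef_pos: [0.4906, 0.2861, 0.3589]
ee_rot: [-3.141, -0.001, -2.617]
force: [0.3, 0.2, -0.1]
width: 0.0878
```

Run:
```python
from h import *
f=look('top');s=get_state();print(s['eef_pos'],s['t'],s['force']);P=pts(f)
g=look('side')
h=cv2.cvtColor(f['frame'],cv2.COLOR_BGR2HSV)
for n,m,z in [('red',((h[...,0]<7)|(h[...,0]>172))&(h[...,1]>140)&(h[...,2]>90),.068),('amber',mask(f,(95,60,30),(130,255,255)),.082),('yellow',mask(f,(12,100,90),(32,255,255)),.076),('cap',h[...,2]<75,.102)]:
    w=(abs(P[...,2]-z)<.006)&m&(P[...,0]>.4)&(P[...,0]<.6)&(P[...,1]<.33)&(P[...,1]>-.1);q=P[w];print(n,len(q),np.median(q,0).round(4),(np.percentile(q,[4,96],axis=0).mean(0)).round(4))
a=cv2.resize(f['frame'][220:310,180:340],None,fx=4,fy=4,interpolation=cv2.INTER_CUBIC);b=cv2.resize(g['frame'][190:300,280:440],None,fx=2,fy=2)
c=np.zeros((580,640,3),np.uint8);c[:360]=a;c[360:580,:320]=b;cv2.imwrite('pics/t6.png',c)
```

```text
[0.49079992 0.28559513 0.35908855] 40.8 [ 0.02290381 -0.05516472 -0.35109167]
red 99 [0.5507 0.0064 0.0677] [0.5507 0.007  0.0685]
amber 180 [0.5146 0.0591 0.0823] [0.5146 0.0592 0.0819]
yellow 134 [0.4963 0.289  0.0745] [0.4954 0.288  0.0755]
cap 31 [ 0.5204 -0.0459  0.1011] [ 0.5207 -0.0462  0.1026]
```

View pics/t6.png

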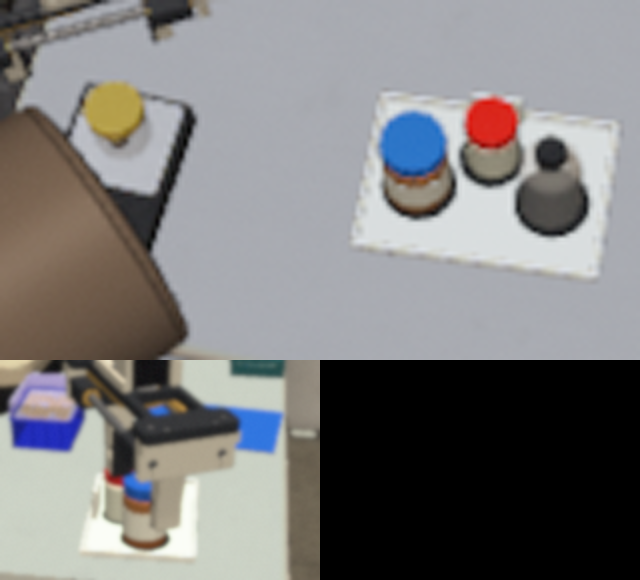

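In the same top camera every container is within 2–3 mm of its target: red (0.5507,0.0065) against pad (0.5493,0.008), amber and bottle on their own pads, specimen on the pan. All are upright and the gripper is clear above. Handing in.

```bash
python3 -c "
from station import *
print(job_done())"
```

```text
the job is handed in; nothing more can be done
None
```

The job is done and handed in at about 41 s. `job_done()` gives no verdict, so the result below rests on my own last checks.

I moved the bottle and the amber jar to the mat and put the specimen jar on the balance pan. Then I stood the red-capped jar on the rear pad, and last returned the amber jar and the bottle to their own pads.

The last top view showed all four upright and released, with the gripper clear:

| Object | Check | Offset |
|---|---|---|
| Specimen jar | from the pan's middle | about 2 mm |
| Red-capped jar | from the rear pad's centre | about 2 mm |
| Bottle and amber jar | from their pad centres | about 2 mm or less |

- **Camera against arm:** they disagreed by about 2–3 mm, well inside the tolerances.
- **Unplanned contact:** by my clearance estimate, the open left finger may have been close to the specimen jar on the first bottle grasp. The force reading stayed near 1 N and the jar did not visibly move. I turned the jaws 30° for the later grasps and placings on the front pads.
- **Not checked:** I did not measure the timer, tip box or culture dish at the end, but the arm was never sent near them. In the last side view the gripper hid part of the tray.

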